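# Scrap the cracked tile into the reclaim tub

## Robot

A 6-joint arm with a two-finger parallel gripper is mounted at the origin on the work surface. World frame = base frame: x ahead of the robot, y to its left, z up, the work surface at z = 0. Lengths are in mm, angles in rad, forces in N, time in s.
With the tool pointing down it reaches from about 350 to 975 mm from the base axis. Payload 4.9 kg.
Tool frame: the origin (TCP) lies at the very end of the fingers, on their centre line; the grasp point (between the pads) lies 19 mm behind it; z points along the fingers, y is the direction in which the jaws open and shut (so a half turn about z gives the same grasp; the last joint's range is limited). The gripper opens to 85 mm and grips with 20 to 120 N. Pads are 22 mm wide; open, the fingers measure 114 mm over their backs; the gripper's body (76 mm by 85 mm) begins 54 mm behind the grasp point. The pads swing forward as they close: fully open they stand 13 mm farther back than shut.
Start: joints at [-1.398, 0.053, 1.613, -0, 1.476, -0.119], TCP at [179.793, -598.562, 231.304] pointing down, gripper open.
Joint ranges: [-3.01, 3.01], [-1.01, 2.22], [0.06, 2.58], [-1.02, 4.17], [0.09, 2.62], [-3.14, 3.14]. Speed limits (rad/s): [2.57, 2.57, 3.14, 3.14, 3.14, 3.14].

## Interface

Orientations are given as a rotation vector (axis times angle).
In Python, from cell import robot, vision, job gives the robot as it stands.
- The arm moves only by the tool play_rows, never from a script. Its argument "commands" is a list of rows, each a list of 7 numbers: the shift along the tool's x, y, z in cm, then the turn, a rotation vector about the tool's x, y, z in degrees, then the opening in per cent of the stroke, from 0 (shut) to 100 (fully open). In form: [[x, y, z, wx, wy, wz, hand], ...]. A call has 1 to 10 rows; each row is the pose to reach, as a shift and turn from the pose commanded when the call began, along the tool's axes at that moment; what a row does not reach only later rows make up. A row lasts 1/10 s, in which the tool goes at most 50 mm and 8.59 degrees, less where a joint would pass 70% of its speed; a pose out of reach is approached as far as the arm can. A call with a gripper value outside its range is refused whole. The fingers move at their own pace and stop on an object; "newtons" is the grip in N (left out, the last holds). Time passes only in rows, so rows that repeat a pose let the fingers close. It gives the time, the measured TCP pose, the force and the opening at its end, in the units of the state.
- robot.observe(): the state, without advancing time (a new reading comes with each control period).
- vision.camera(name): name is "side" or "top" or "wrist"; returns a dict with "image" (400x640x3 uint8, red, green, blue), "z_map" (400x640 float32, mm along the optical axis (not along the pixel's ray), 0 where there is no reading), "fx", "fy", "cx", "cy" (pixels), "R" (3x3) and "t" (3): a world point X has camera coordinates R X + t. Camera axes: x right, y down, z forward; pixel columns grow to the right and rows downward; lengths in mm; the calibration is good to about 2 mm. A picture is of the moment at which its call begins.
- job.sign_off(): hands the job in, once; it reports no verdict.
The state is a dict: "time_s": time; "joint_positions": joint angles; "joint_velocities": joint speeds; "joint_torque": joint torques, N m; "eef_pos": TCP position; "eef_rot": TCP orientation; "force": force on the tool from outside, world axes, zero at the start; "moment": the same for the moment, N m; "finger_gap": finger opening in mm.
Only numpy, scipy, OpenCV 4.12 (cv2) and the standard library are available. Lean on these libraries where they do the work, as an engineer would, in place of code of your own. Each camera call takes 0.05 s, during which the arm holds its last target. There are 200 camera calls.

## Task

Bone-dry clay tiles lie on the ware board; one has cracked. Take the weight off the cracked tile and set it down gently, upright, in the middle of the bare good tile, then slide the cracked tile along the warped board and off its front edge, without lifting it, so that it drops into the reclaim tub below. Dry clay breaks easily, so touch down slowly and never bear on the cracked tile with more than about 1.2 kg (12 N), and leave the good tiles, the other weight and the cups where they are.

Things in the scene. Friction and masses are not known exactly. Their poses are not given: they have to be found in the camera images.
- board: Fixed plywood ware board, 600 mm wide (its y), 235 mm deep (its x). Origin: middle of its front edge, at the height of the flat part of its top; +x points out over the front edge to the tub, z up. Flat to 80 mm before the edge; from there its front is warped and dips or rises, at the edge by up to 14 mm down or 10 mm up, different each time. Tile centres about 128 mm behind the edge.
- cracked_tile_mid (a point): Centre (half-way up) of the cracked tile: pale grey dry clay, 90 x 90 x 9 mm, about 0.14 kg, dark branching cracks on its top, a weight standing on it at first. x, y along its sides, z up. Friction on the board about 0.55; fingertips pressed on its top grip better. Breaks at some 15 N from the robot, even for a moment (so also if fingertips land on it at over 10 mm/s).
- bare_tile_mid (a point): Centre (half-way up) of the good tile that has no weight, same size, no crack. Lies flat on the board in the same row; x, y along its sides, z up.
- held_tile_mid (a point): Centre (half-way up) of the other good tile, same size, no crack, held flat by a weight of its own; it stays as it is.
- weight_knob (a point): Middle of the wooden knob of the weight that starts on the cracked tile. The weight: a dark steel disc 56 mm across and 24 mm high, 0.45 kg or so, with a light wooden knob 24 mm across and 38 mm high on its top. This point lies on the axis, 48 mm above the weight's underside; z up along the axis.
- weight_b_knob (a point): The same point on the identical weight that stands on the other good tile; it stays as it is.
- cup_a_mid (a point): Centre (half-way up) of a small dry clay cup, 62 mm across and 48 mm high, standing on the board; stays.
- cup_b_mid (a point): Centre (half-way up) of a second such cup at the other end of the board; stays.
- tub: Dark grey open plastic reclaim tub, fixed, on a low bench below the board's front edge. Outside 360 mm (its x) by 620 mm (its y) by 125 mm high, walls and floor 6 mm, a few dry scraps on its floor. Origin: centre of its underside; z up. It reaches under the board's edge and spans the whole row of tiles.
- batten_mid (a point): Middle of the top of a fixed wooden batten on the board, along the board's y, 20 mm wide and 14 mm high, its front face 178 mm behind the board's front edge. The three tiles lie in a row along y just in front of it, only a few mm from it and from one another: no finger fits in between.

How it is judged (in metres and radians):
On the way, in this order (a step that is already met when the one before it is completed fails the run):
1. The weight from the cracked tile stands released and upright in the middle of the bare good tile (horizontal distance between weight_knob and bare_tile_mid below 0.018 m and z of weight_knob in the frame of bare_tile_mid below 0.056 m and angle between weight_knob's own z axis and vertical below 0.08 rad and linear speed of weight below 0.02 m/s and contact force between the fingers and weight below 0.1 N), for 0.2 s.
2. The cracked tile lies in the tub (z of cracked_tile_mid in the frame of tub between 0 and 0.1 m and x of cracked_tile_mid in the frame of tub between -0.175 and 0.175 m and y of cracked_tile_mid in the frame of tub between -0.305 and 0.305 m), for 0.2 s.
At the end, for the whole second after the job is handed in: The cracked tile lies at rest inside the tub. The weight stands upright (within 0.08 rad), released and at rest on the bare good tile, its axis within 18 mm of the tile's middle. Both good tiles are within 8 mm, the other weight and both cups within 10 mm of where they started (all of step 2 and linear speed of cracked_tile below 0.03 m/s and horizontal distance between weight_knob and bare_tile_mid below 0.018 m and z of weight_knob in the frame of bare_tile_mid below 0.056 m and angle between each of weight_knob, weight_b_knob's own z axis and vertical below 0.08 rad and linear speed of weight below 0.02 m/s and distance of each of bare_tile_mid, held_tile_mid from where it was at the start of the episode below 0.008 m and distance of each of weight_b_knob, cup_a_mid, cup_b_mid from where it was at the start of the episode below 0.01 m); the robot touches nothing.
It fails at once if The robot bears on the cracked tile with more than 15 N (contact force between any of the fingers, the arm and cracked_tile above 15 N).
It fails at once if The cracked tile is lifted off the board instead of slid (its middle more than 25 mm above the board's top) (z of cracked_tile_mid in the frame of board above 0.025 m).
It fails at once if The weight is dropped or banged down on a tile (more than 45 N) (contact force between weight and bare_tile above 45 N or contact force between weight and held_tile above 45 N).
It fails at once if A good tile is moved by more than 8 mm (distance of any of bare_tile_mid, held_tile_mid from where it was at the start of the episode above 0.008 m).
It fails at once if The other weight or a cup is moved by more than 10 mm (distance of any of weight_b_knob, cup_a_mid, cup_b_mid from where it was at the start of the episode above 0.01 m).
It also fails if it takes over 72 s, if anything falls off the work surface, if the arm or the gripper's body presses on something with over 40 N, if the wrist force passes 120 N, or if a joint passes its speed limit or range.

## Working session

There is one attempt and no reset: what is moved stays moved. The work goes in short steps, Python scripts to look and compute and a tool call to move; the robot and the scene stay as the last step left them, time stands still between calls to the robot, and variables do not carry over. Pictures are saved under pics/ and viewed, about 8 in all and at most 12, crops included, and the job is handed in when it is done.

Besides the shell and the picture viewer there is one more tool, called as name(argument=value, ...), one argument or row to a line, values as JSON. play_rows: Moves the arm, as the interface text tells. Its arguments: {"type":"object","properties":{"commands":{"type":"array","items":{"type":"array","items":{"type":"number"}}},"newtons":{"type":"number"}},"required":["commands"]}

```bash
ls; mkdir -p pics; cat > h.py <<'E'
import numpy as np, cv2
from scipy.spatial.transform import Rotation as Ro
from cell import robot, vision, job
def snap(n,f=None):
    c=vision.camera(n)
    if f: cv2.imwrite('pics/'+f,c['image'][:,:,::-1]); np.savez('pics/'+f[:-4]+'.npz',**c)
    return c
def w(c,u,v,z=None,k=2):
    u0,v0=int(round(u)),int(round(v))
    d=np.array([(u-c['cx'])/c['fx'],(v-c['cy'])/c['fy'],1.])
    if z is None:
        p=c['z_map'][v0-k:v0+k+1,u0-k:u0+k+1]; s=np.median(p[p>0])
    else:
        Rd=c['R'].T@d; o=-c['R'].T@c['t']; s=(z-o[2])/Rd[2]
    return c['R'].T@(d*s-c['t'])
E
python3 - <<'E'
from h import *
np.set_printoptions(precision=3,suppress=True)
s=robot.observe(); print(s)
snap('top','top0.png'); snap('side','side0.png')
E
```

```text
pics
{'time_s': 0.0, 'joint_positions': array([-1.398,  0.053,  1.614, -0.   ,  1.476, -0.119]), 'joint_velocities': array([-0.   ,  0.002,  0.   ,  0.   , -0.001,  0.001]), 'joint_torque': array([ -0.001, -39.369, -37.018,  -0.   ,   0.007,  -0.   ]), 'eef_pos': array([ 179.67 , -597.956,  230.064]), 'eef_rot': array([-3.106, -0.456,  0.   ]), 'force': array([-0.215, -0.47 ,  0.562]), 'moment': array([ 0.021,  0.071, -0.016]), 'finger_gap': 85.49264581672195}
```

View pics/top0.png

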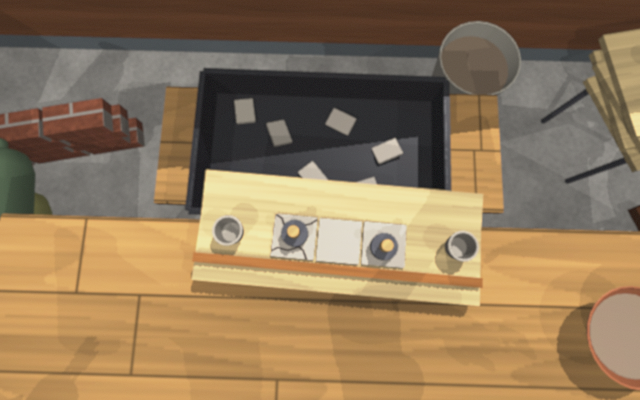

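View pics/side0.png

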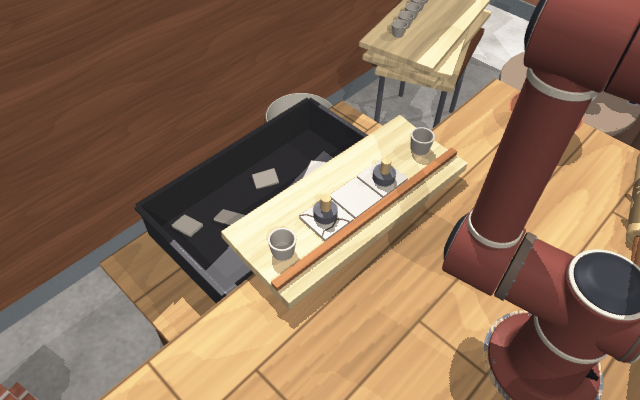

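The top view shows the cracked tile with its weight at (294,237), the bare tile at (339,241), the held tile at (384,245) and the cups at (228,231) and (461,247). The batten runs behind the row and the tub is up-image.

```bash
python3 - <<'E'
from h import *
np.set_printoptions(precision=1,suppress=True)
c=dict(np.load('pics/top0.npz'))
print('fx',c['fx'],c['R'],-c['R'].T@c['t'])
for n,p in dict(knob=(293,231),disc=(284,240),bare=(339,241),held_tl=(370,230),knobB=(389,245),crk_bl=(278,255),bd_near_L=(260,205),bdfrontL=(207,175),bdfrontR=(480,196),fm=(345,188),batL=(197,258),batR=(480,283),bd=(250,222),tubfloor=(300,120),tubwallfar=(320,73)).items(): print(n,p,w(c,*p,k=1))
im=c['image'][190:290,190:490][:,:,::-1]
cv2.imwrite('pics/top_crop.png',cv2.resize(im[15:80,70:230],(800,325),interpolation=cv2.INTER_CUBIC))
E
```

```text
fx 395.7205231697137 [[ 0.  -1.   0. ]
 [-1.  -0.  -0.2]
 [ 0.2  0.  -1. ]] [464.8   8.6 895.9]
knob (293, 231) [535.3  69.1 122.7]
disc (284, 240) [519.9  89.7  84.2]
bare (339, 241) [522.6 -23.5  61.7]
held_tl (370, 230) [547.7 -88.5  60.8]
knobB (389, 245) [ 513.5 -118.5  121.8]
crk_bl (278, 255) [490.  103.1  61.1]
bd_near_L (260, 205) [595.6 148.   53.4]
bdfrontL (207, 175) [657.  265.4  60.5]
bdfrontR (480, 196) [ 627.1 -323.6   61.9]
fm (345, 188) [636.6 -34.1  60.9]
batL (197, 258) [479.  270.   65.7]
batR (480, 283) [ 444.8 -313.5   67.2]
bd (250, 222) [558.4 167.6  51.7]
tubfloor (300, 120) [ 872.3   84.5 -156.6]
tubwallfar (320, 73) [954.9  30.  -39.8]
```

View pics/top_crop.png

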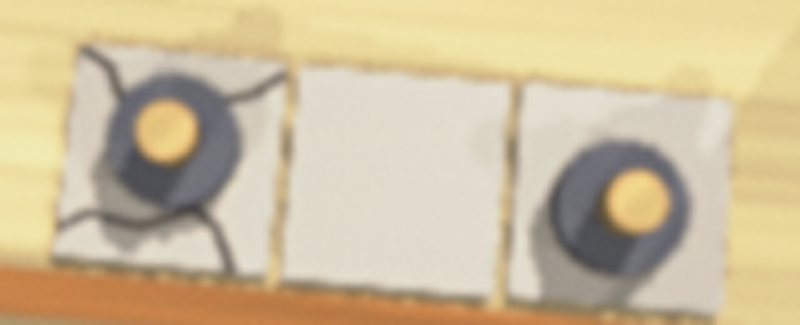

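```bash
cat >> h.py <<'E'
def inv(target,cmd_pos,cmd_R):
    return cmd_R.T@(np.array(target)-cmd_pos)/10
E
python3 - <<'E'
from h import *
np.set_printoptions(precision=3,suppress=True)
c=dict(np.load('pics/top0.npz'))
f=lambda u,v,z:w(c,260+u/5,205+v/5,z)
print('knob',f(167,130,123),'knobB',f(639,201,123))
for n,q in dict(crk=[(80,45),(287,60),(268,275),(52,262)],bare=[(297,66),(512,82),(495,298),(280,282)],held=[(522,85),(733,100),(718,318),(505,300)]).items():
    P=np.array([f(u,v,61) for u,v in q]); e=P[0]-P[1]; g=P[3]-P[2]; print(n,P.mean(0),np.linalg.norm(e),np.linalg.norm(P[0]-P[3]),np.degrees(np.arctan2(-e[0],e[1])),np.degrees(np.arctan2(-g[0],g[1])))
# board profile in front of cracked tile
m=f(170,155,61); ux=np.array([.9987,-.0507,0])
for d in range(46,150,6):
    p=np.array([532,66,55.])+ux*d; q=c['R']@p+c['t']; print(d,w(c,c['cx']+c['fx']*q[0]/q[2],c['cy']+c['fy']*q[1]/q[2],k=1)@[ux[0],ux[1],0]-530, w(c,c['cx']+c['fx']*q[0]/q[2],c['cy']+c['fy']*q[1]/q[2],k=1)[2])
R=Ro.from_rotvec(robot.observe()['eef_rot']).as_matrix(); print(R)
E
```

```text
knob [535.296  68.307 123.   ] knobB [ 512.929 -116.003  123.   ]
crk [528.631  70.561  61.   ] 88.29731482147055 91.72890804354742 -2.549937034959885 -1.7812522133184368
bare [522.29  -23.959  61.   ] 91.4165938510064 90.72454143887437 -2.66006666077788 -2.580010986739544
held [ 517.113 -117.821   61.   ] 89.42514827857252 90.17072011616432 -2.4681643262351125 -3.1468451727905307
46 44.38061781824695 51.797707073037984
52 50.28311919666453 52.6673451988039
58 56.14285060424595 53.74588054824079
64 62.18454434438297 53.53001848784877
70 67.96716123892759 54.95671365367853
76 73.84775037237739 55.67372109112804
82 79.94349417647209 55.09446256263432
88 85.43025574312651 57.92524081822134
94 91.52635536287801 57.3026389082263
100 97.489765854226 57.405016550135095
106 103.19149715260903 58.79295793959615
112 108.98545414028854 59.64626707116601
118 114.895832398675 59.906097949398195
124 120.90050999027574 59.72804781811008
130 175.25050119455807 -149.76482230031107
136 183.0982007329717 -151.3893435151536
142 190.32524640479494 -150.38840199946196
148 199.3493070543883 -156.56480413321196
[[ 0.958  0.288 -0.   ]
 [ 0.288 -0.958  0.002]
 [ 0.    -0.002 -1.   ]]
```

play_rows(
  commands=[
    [3.17,-3.2,0,0,0,2,100],
    [6.34,-6.4,0,0,0,4,100],
    [9.51,-9.6,0,0,0,6,100],
    [12.68,-12.8,0,0,0,8,100],
    [15.85,-16,0,0,0,10,100],
    [19.02,-19.2,0,0,0,12,100],
    [22.19,-22.4,0,0,0,14,100],
    [25.36,-25.6,0,0,0,16,100],
    [28.53,-28.8,0,0,0,18,100],
    [31.7,-32,0,0,0,19.5,100],
  ],
  newtons=30,
)

```text
time_s: 1.1
eef_pos: [391.6, -199.1, 231.0]
eef_rot: [-3.141, 0.079, -0.0]
force: [-0.0, -0.8, 1.0]
finger_gap: 85.4
```

play_rows(
  commands=[
    [1.9,-4,0.5,0,0,0,100],
    [3.8,-8,1,0,0,0,100],
    [5.7,-12,1.5,0,0,0,100],
    [7.6,-16,2,0,0,0,100],
    [9.5,-20,2.5,0,0,0,100],
    [11.4,-24,3,0,0,0,100],
    [12.6,-26.6,3.3,0,0,0,100],
    [13,-27.5,3.5,0,0,0,100],
    [13,-27.5,3.5,0,0,0,100],
    [13,-27.5,3.5,0,0,0,100],
  ],
)

```text
time_s: 2.1
eef_pos: [534.1, 66.7, 196.1]
eef_rot: [3.14, -0.077, -0.001]
force: [-0.3, -0.4, 0.6]
finger_gap: 85.3
```

```bash
python3 - <<'E'
from h import *
np.set_printoptions(precision=2,suppress=True)
s=robot.observe(); print(s['eef_pos'],s['eef_rot'])
c=snap('wrist','w0.png'); print(c['R'],-c['R'].T@c['t'],c['fx'])
E
```

```text
[534.1   66.7  196.05] [ 3.14 -0.08 -0.  ]
[[-0.05 -1.    0.  ]
 [-0.95  0.05  0.32]
 [-0.32  0.01 -0.95]] [614.38  63.24 338.49] 304.6051955462471
```

View pics/w0.png

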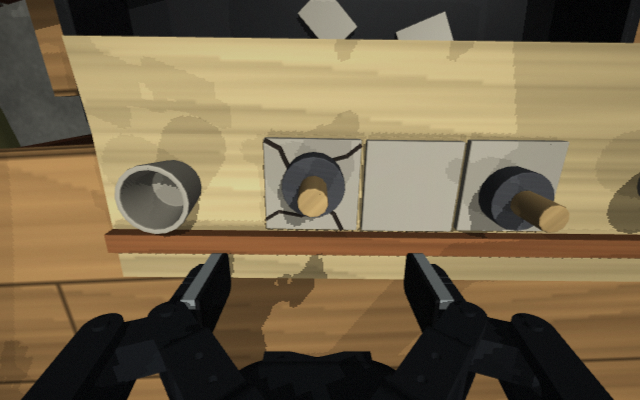

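The wrist view shows the knob top at (314,202), the cracked tile's front corners at (264,138) and (360,140), and the bare tile's corners at (367,140), (468,140), (462,231) and (363,230). The cup at (158,195) is clear.

```bash
python3 - <<'E'
from h import *
np.set_printoptions(precision=1,suppress=True)
c=dict(np.load('pics/w0.npz'))
print('knobtop',w(c,314,202),w(c,314,202,123), 'disc centre', w(c,313,185,85),w(c,290,175))
print(w(c,415,185),w(c,330,115),w(c,250,120))
for q in [[(264,138),(360,140),(358,230),(265,230)],[(367,140),(468,140),(462,231),(363,230)]]:
    P=np.array([w(c,u,v,61) for u,v in q]);print(P,P.mean(0))
cv2.imwrite('pics/w0c.png',cv2.resize(c['image'][130:240,255:475,::-1],(800,400),interpolation=cv2.INTER_CUBIC))
# profile with wrist
ux=np.array([.9988,-.0488,0])
r=[]
for d in range(46,134,6):
    p=np.array([528,70,55.])+ux*d; q=c['R']@p+c['t']; P=w(c,c['cx']+c['fx']*q[0]/q[2],c['cy']+c['fy']*q[1]/q[2],k=2); r.append((d,P[0],P[2]))
print(np.array(r))
E
```

```text
knobtop [535.9  69.1 123. ] [535.9  69.1 123. ] disc centre [537.8  70.2  85. ] [547.8  89.4  85. ]
[526.  -26.1  61.2] [593.9  52.2  54.4] [592.9 125.2  53.7]
[[577.1 112.8  61. ]
 [571.1  26.   61. ]
 [481.5  28.3  61. ]
 [485.9 121.2  61. ]] [528.9  72.1  61. ]
[[570.8  19.7  61. ]
 [566.4 -71.8  61. ]
 [475.3 -75.8  61. ]
 [481.2  23.3  61. ]] [523.4 -26.2  61. ]
[[  46.   574.2   56.5]
 [  52.   579.6   52.3]
 [  58.   585.7   52.8]
 [  64.   591.9   54.1]
 [  70.   597.9   54.7]
 [  76.   603.9   55.3]
 [  82.   609.9   56. ]
 [  88.   615.9   56.8]
 [  94.   621.8   57.6]
 [ 100.   627.7   58.3]
 [ 106.   633.6   58.7]
 [ 112.   639.5   59.4]
 [ 118.   645.3   60.1]
 [ 124.   651.1   60.8]
 [ 130.   690.5 -157.8]]
```

View pics/w0c.png

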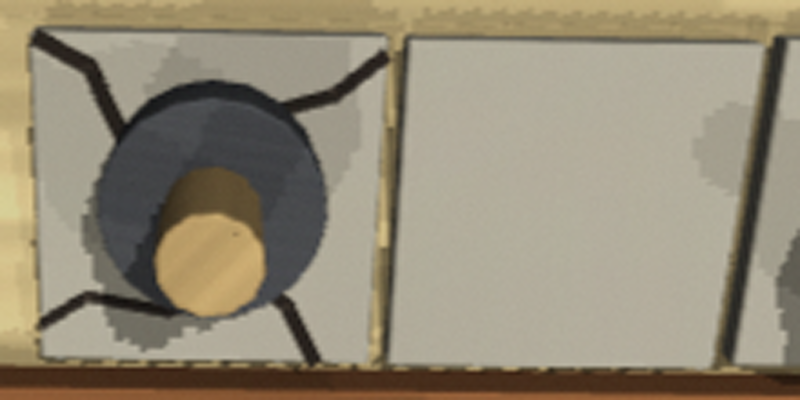

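Two views agree: knob (535.5, 69.5), bare tile (523, −24), cracked tile (528.5, 70.5), board z 52, front edge warped up about 9 mm. Descend on the knob.

play_rows(
  commands=[
    [0.14,-0.28,2.5,0,0,0,100],
    [0.14,-0.28,5,0,0,0,100],
    [0.14,-0.28,7.5,0,0,0,90],
    [0.14,-0.28,9.5,0,0,0,80],
    [0.14,-0.28,10.3,0,0,0,70],
    [0.14,-0.28,10.5,0,0,0,60],
    [0.14,-0.28,10.5,0,0,0,50],
    [0.14,-0.28,10.5,0,0,0,40],
  ],
  newtons=30,
)

```text
time_s: 2.95
eef_pos: [537.1, 69.9, 92.9]
eef_rot: [3.141, -0.077, 0.004]
force: [0.3, -0.1, 0.9]
finger_gap: 34.4
```

play_rows(
  commands=[
    [0,0,0,0,0,0,25],
    [0,0,0,0,0,0,10],
    [0,0,0,0,0,0,5],
    [0,0,0,0,0,0,5],
    [0,0,0,0,0,0,5],
  ],
  newtons=40,
)

```text
time_s: 3.45
eef_pos: [537.1, 70.0, 93.0]
eef_rot: [3.14, -0.076, 0.004]
force: [-1.0, -1.6, 5.5]
finger_gap: 23.3
```

```bash
python3 - <<'E'
from h import *
np.set_printoptions(precision=2,suppress=True)
s=robot.observe(); print(s['time_s'],s['eef_pos'],s['force'],s['finger_gap'])
c=snap('wrist','w1.png')
E
```

```text
3.45 [537.14  70.    92.97] [-1.02 -1.56  5.52] 23.329528055974578
```

View pics/w1.png

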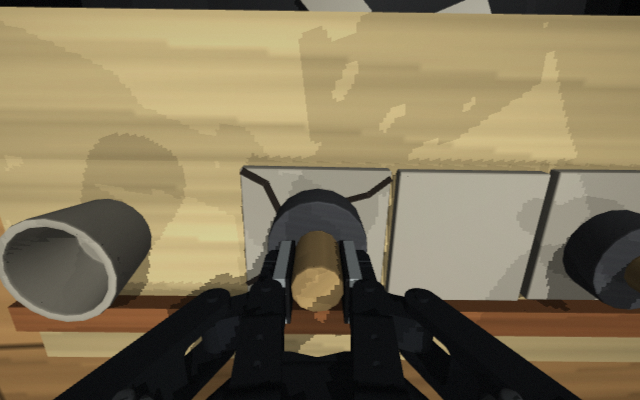

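The weight is gripped by its knob, with the knob between the pads at (318,280). Lift and carry it over.

play_rows(
  commands=[
    [0,0,-0.4,0,0,0,5],
    [0,0,-1.2,0,0,0,5],
    [-0.1,0.8,-2,0,0,0,5],
    [-0.2,2.4,-2.2,0,0,0,5],
    [-0.4,4.4,-2.2,0,0,0,5],
    [-0.6,6.4,-2.2,0,0,0,5],
    [-0.7,8,-2.2,0,0,0,5],
    [-0.8,9.1,-2.2,0,0,0,5],
    [-0.81,9.45,-2.2,0,0,0,5],
    [-0.81,9.45,-2.2,0,0,0,5],
  ],
)

```text
time_s: 4.5
eef_pos: [523.3, -24.1, 113.3]
eef_rot: [-3.14, 0.077, 0.0]
force: [-0.3, 0.2, -3.8]
finger_gap: 22.9
```

```bash
python3 - <<'E'
from h import *
np.set_printoptions(precision=2,suppress=True)
s=robot.observe(); print(s['time_s'],s['eef_pos'],s['force'],s['finger_gap'])
c=snap('top','t1.png')
im=c['image'][190:290,240:440,::-1]
cv2.imwrite('pics/t1c.png',cv2.resize(im,(800,400),interpolation=cv2.INTER_CUBIC))
c=snap('wrist','w2.png')
E
```

```text
4.5 [523.28 -24.06 113.3 ] [-0.31  0.15 -3.85] 22.941402822559077
```

View pics/w2.png

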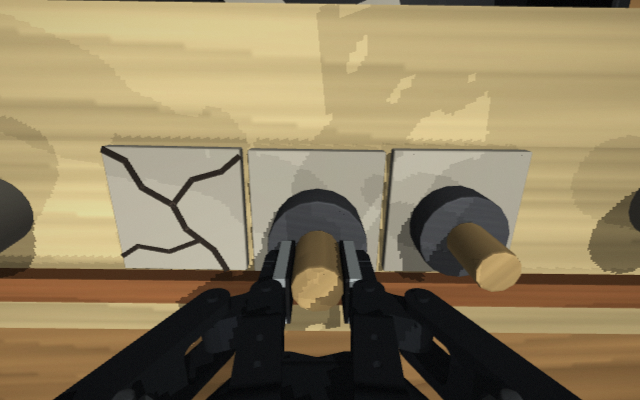

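The weight hangs upright over the bare tile, with the disc at (318,225) against a tile spanning 249–384. The cracked tile is bare and the other weight is untouched. Lower it slowly.

play_rows(
  commands=[
    [0,0,0.5,0,0,0,5],
    [0,0,1,0,0,0,5],
    [0,0,1.4,0,0,0,5],
    [0,0,1.6,0,0,0,5],
    [0,0,1.7,0,0,0,5],
    [0,0,1.75,0,0,0,5],
    [0,0,1.8,0,0,0,5],
  ],
)

```text
time_s: 5.3
eef_pos: [523.5, -23.8, 95.5]
eef_rot: [3.141, -0.076, 0.001]
force: [0.8, 0.9, -4.3]
finger_gap: 23.0
```

play_rows(
  commands=[
    [0,0,0.05,0,0,0,5],
    [0,0,0.1,0,0,0,5],
    [0,0,0.15,0,0,0,5],
  ],
)

```text
time_s: 5.6
eef_pos: [523.4, -23.8, 93.9]
eef_rot: [3.141, -0.076, 0.0]
force: [1.0, -0.4, -4.2]
finger_gap: 23.1
```

play_rows(
  commands=[
    [0,0,0.04,0,0,0,5],
    [0,0,0.08,0,0,0,5],
    [0,0,0.08,0,0,0,5],
  ],
)

```text
time_s: 5.9
eef_pos: [523.4, -23.8, 93.1]
eef_rot: [-3.141, 0.076, -0.0]
force: [-0.2, 0.4, -5.1]
finger_gap: 22.5
```

play_rows(
  commands=[
    [0,0,0.04,0,0,0,5],
    [0,0,0.08,0,0,0,5],
    [0,0,0.08,0,0,0,5],
  ],
)

```text
time_s: 6.2
eef_pos: [523.5, -23.8, 93.0]
eef_rot: [3.141, -0.076, -0.0]
force: [-4.3, 0.7, 2.8]
finger_gap: 22.6
```

Touched down. Release.

play_rows(
  commands=[
    [0,0,0,0,0,0,32],
    [0,0,0,0,0,0,40],
    [0,0,0,0,0,0,50],
    [0,0,0,0,0,0,60],
    [0,0,0,0,0,0,60],
  ],
)

```text
time_s: 6.7
eef_pos: [523.5, -23.8, 92.3]
eef_rot: [3.141, -0.076, 0.001]
force: [0.7, -0.1, 0.0]
finger_gap: 51.1
```

play_rows(
  commands=[
    [0,0,-1,0,0,0,60],
    [0,0,-3,0,0,0,60],
    [0,0,-5,0,0,0,60],
    [0,0,-7,0,0,0,60],
    [0,0,-8,0,0,0,60],
    [0,0,-8,0,0,0,60],
  ],
)

```text
time_s: 7.3
eef_pos: [524.7, -24.0, 174.7]
eef_rot: [3.14, -0.076, 0.007]
force: [0.8, 0.9, -0.1]
finger_gap: 51.3
```

```bash
python3 - <<'E'
from h import *
np.set_printoptions(precision=2,suppress=True)
s=robot.observe(); print(s['time_s'],s['eef_pos'],s['force'],s['finger_gap'])
c=snap('wrist','w3.png')
E
```

```text
7.3 [524.68 -24.01 174.65] [ 0.77  0.89 -0.12] 51.27959345921903
```

View pics/w3.png

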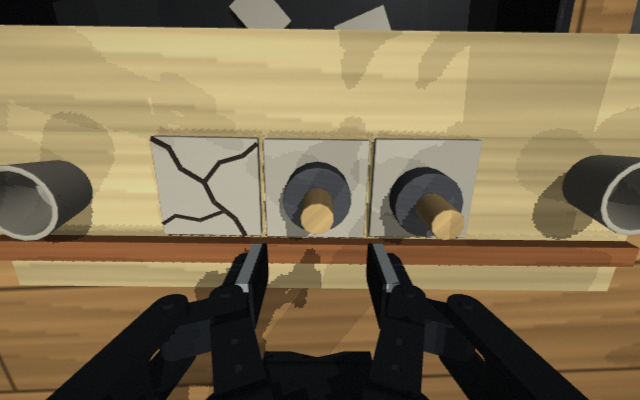

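The weight stands on the bare tile with its knob top at (317,219). Cracked tile corners are at (151,137), (258,138), (262,236) and (170,236).

```bash
python3 - <<'E'
from h import *
np.set_printoptions(precision=1,suppress=True)
c=dict(np.load('pics/w3.npz'))
print('knobtop',w(c,317,219,123),w(c,317,219))
for q in [[(151,137),(258,138),(262,236),(170,236)],[(264,138),(369,138),(366,237),(267,237)]]:
    P=np.array([w(c,u,v,61) for u,v in q]);print(P,P.mean(0))
print(w(c,205,200),w(c,190,170),w(c,240,170))
E
```

```text
knobtop [522.  -23.7 123. ] [521.9 -23.7 122.8]
[[576.4 112.4  61. ]
 [571.3  23.3  61. ]
 [481.1  29.4  61. ]
 [485.2 114.7  61. ]] [528.5  69.9  61. ]
[[571.1  18.3  61. ]
 [566.9 -69.4  61. ]
 [475.5 -67.2  61. ]
 [479.9  24.8  61. ]] [523.3 -23.4  61. ]
[518.9  76.4  61.3] [546.8  85.   61. ] [544.7  41.8  61. ]
```

Weight placed 1–2 mm off the tile's middle. Now close the fingers and go above the cracked tile, just behind its middle.

play_rows(
  commands=[
    [-0.2,-1.5,0,0,0,0,30],
    [-0.5,-4,0,0,0,0,0],
    [-0.8,-6.5,0,0,0,0,0],
    [-1,-8.5,0.5,0,0,0,0],
    [-1.1,-9.4,2,0,0,0,0],
    [-1.1,-9.4,4.5,0,0,0,0],
    [-1.1,-9.4,7,0,0,0,0],
    [-1.1,-9.4,8.8,0,0,0,0],
    [-1.1,-9.4,9.6,0,0,0,0],
    [-1.1,-9.4,9.6,0,0,0,0],
  ],
)

```text
time_s: 8.35
eef_pos: [515.0, 70.7, 73.5]
eef_rot: [3.141, -0.076, -0.008]
force: [-0.1, 0.6, 0.0]
finger_gap: -0.1
```

play_rows(
  commands=[
    [0,0,0.1,0,0,0,0],
    [0,0,0.25,0,0,0,0],
    [0,0,0.4,0,0,0,0],
    [0,0,0.55,0,0,0,0],
    [0,0,0.65,0,0,0,0],
    [0,0,0.72,0,0,0,0],
    [0,0,0.79,0,0,0,0],
    [0,0,0.86,0,0,0,0],
    [0,0,0.9,0,0,0,0],
    [0,0,0.9,0,0,0,0],
  ],
)

```text
time_s: 9.35
eef_pos: [516.9, 70.6, 67.1]
eef_rot: [3.141, -0.076, -0.0]
force: [0.0, 0.8, 0.5]
finger_gap: 0.1
```

play_rows(
  commands=[
    [0,0,0.04,0,0,0,0],
    [0,0,0.08,0,0,0,0],
    [0,0,0.12,0,0,0,0],
  ],
)

```text
time_s: 9.65
eef_pos: [517.0, 70.6, 66.0]
eef_rot: [-3.141, 0.076, -0.0]
force: [-0.4, 0.3, -0.1]
finger_gap: -0.0
```

play_rows(
  commands=[
    [0,0,0.05,0,0,0,0],
    [0,0,0.1,0,0,0,0],
    [0,0,0.15,0,0,0,0],
    [0,0,0.2,0,0,0,0],
    [0,0,0.25,0,0,0,0],
    [0,0,0.3,0,0,0,0],
  ],
)

```text
time_s: 10.25
eef_pos: [517.0, 70.6, 63.0]
eef_rot: [3.141, -0.076, 0.0]
force: [-0.6, -0.3, -0.2]
finger_gap: 0.1
```

play_rows(
  commands=[
    [0,0,0.03,0,0,0,0],
    [0,0,0.06,0,0,0,0],
  ],
)

```text
time_s: 10.45
eef_pos: [517.0, 70.6, 62.4]
eef_rot: [3.141, -0.076, 0.0]
force: [-0.2, 0.7, 0.2]
finger_gap: 0.0
```

play_rows(
  commands=[
    [0,0,0.03,0,0,0,0],
    [0,0,0.06,0,0,0,0],
  ],
)

```text
time_s: 10.65
eef_pos: [517.0, 70.6, 61.8]
eef_rot: [3.141, -0.076, 0.0]
force: [-0.3, -0.1, -0.4]
finger_gap: 0.1
```

play_rows(
  commands=[
    [0,0,0.03,0,0,0,0],
    [0,0,0.06,0,0,0,0],
  ],
)

```text
time_s: 10.85
eef_pos: [517.0, 70.6, 61.2]
eef_rot: [-3.141, 0.076, -0.0]
force: [0.7, 0.6, -0.6]
finger_gap: -0.4
```

play_rows(
  commands=[
    [0,0,0.03,0,0,0,0],
    [0,0,0.03,0,0,0,0],
  ],
)

```text
time_s: 11.05
eef_pos: [517.0, 70.6, 61.1]
eef_rot: [3.141, -0.076, -0.0]
force: [-0.9, 0.7, 1.9]
finger_gap: 0.2
```

play_rows(
  commands=[
    [0,0,0.02,0,0,0,0],
    [0,0,0.02,0,0,0,0],
  ],
)

```text
time_s: 11.25
eef_pos: [517.0, 70.6, 61.1]
eef_rot: [3.141, -0.076, -0.0]
force: [-2.0, -0.2, 5.4]
finger_gap: 0.2
```

play_rows(
  commands=[
    [0,0,0.02,0,0,0,0],
    [0,0,0.02,0,0,0,0],
  ],
)

```text
time_s: 11.45
eef_pos: [517.0, 70.6, 61.0]
eef_rot: [3.141, -0.076, -0.0]
force: [-3.6, -0.1, 5.3]
finger_gap: -0.2
```

play_rows(
  commands=[
    [0.1,0,0,0,0,0,0],
    [0.2,0,0,0,0,0,0],
    [0.3,0,0,0,0,0,0],
    [0.4,0,0,0,0,0,0],
  ],
)

```text
time_s: 11.85
eef_pos: [520.3, 70.6, 61.0]
eef_rot: [-3.141, 0.076, 0.004]
force: [-6.1, 0.4, 7.9]
finger_gap: 0.1
```

play_rows(
  commands=[
    [0.15,0,-0.01,0,0,0,0],
    [0.3,0,-0.02,0,0,0,0],
    [0.45,0,-0.025,0,0,0,0],
    [0.6,0,-0.03,0,0,0,0],
  ],
)

```text
time_s: 12.25
eef_pos: [526.4, 70.3, 61.1]
eef_rot: [-3.141, 0.076, 0.003]
force: [-4.3, -0.3, 5.7]
finger_gap: -0.2
```

```bash
python3 - <<'E'
from h import *
np.set_printoptions(precision=2,suppress=True)
s=robot.observe(); print(s['time_s'],s['eef_pos'],s['force'],s['finger_gap'])
c=snap('wrist','w4.png')
E
```

```text
12.25 [526.39  70.29  61.08] [-4.32 -0.35  5.67] -0.15403204431986503
```

View pics/w4.png

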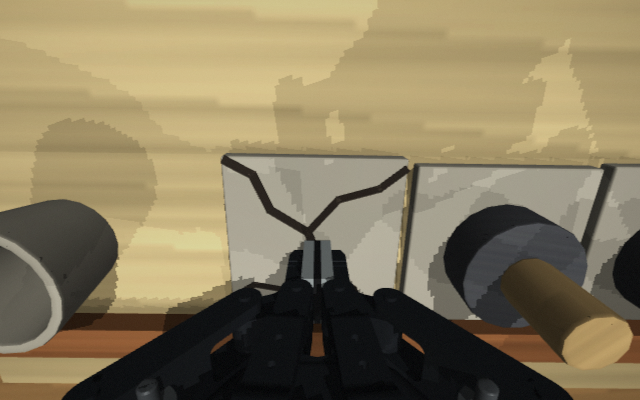

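The cracked tile's front edge (v≈155) is now ahead of its neighbour's (v≈165), so it is sliding without slip. Continue, following the slight rise.

play_rows(
  commands=[
    [0.2,0,-0.01,0,0,0,0],
    [0.4,0,-0.018,0,0,0,0],
    [0.6,0,-0.026,0,0,0,0],
    [0.8,0,-0.034,0,0,0,0],
  ],
)

```text
time_s: 12.7
eef_pos: [535.0, 69.8, 61.1]
eef_rot: [-3.141, 0.076, 0.0]
force: [-3.0, 0.3, 3.5]
finger_gap: 0.2
```

play_rows(
  commands=[
    [0.15,0,0.012,0,0,0,0],
    [0.35,0,0.01,0,0,0,0],
    [0.55,0,0.005,0,0,0,0],
    [0.75,0,0,0,0,0,0],
  ],
)

```text
time_s: 13.1
eef_pos: [542.6, 69.4, 61.1]
eef_rot: [-3.141, 0.076, 0.0]
force: [-2.4, 1.1, 2.9]
finger_gap: 0.1
```

play_rows(
  commands=[
    [0.1,0,0.015,0,0,0,0],
    [0.25,0,0.02,0,0,0,0],
    [0.45,0,0.02,0,0,0,0],
    [0.65,0,0.015,0,0,0,0],
  ],
)

```text
time_s: 13.5
eef_pos: [548.9, 69.1, 61.1]
eef_rot: [-3.141, 0.076, 0.001]
force: [-3.0, -0.4, 4.5]
finger_gap: -0.0
```

```bash
python3 - <<'E'
from h import *
c=snap('wrist','w5.png')
E
```

```text
(no output)
```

View pics/w5.png

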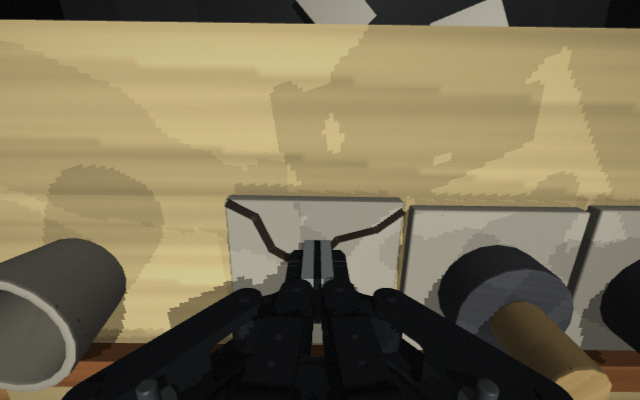

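The tile has slid only about 8 mm and the fingers then slipped over it as the press fell below 5 N. I need about 8 N. I will lift, go back behind the tile's middle and press a bit harder.

```bash
python3 - <<'E'
from h import *
np.set_printoptions(precision=1,suppress=True)
c=dict(np.load('pics/w5.npz'))
for p in [(228,198),(403,200),(411,208),(587,209)]: print(w(c,*p,61))
E
```

```text
[581.5 112.   61. ]
[576.3  25.3  61. ]
[571.8  21.1  61. ]
[567.1 -67.2  61. ]
```

play_rows(
  commands=[
    [0,0,-0.15,0,0,0,0],
    [0,0,-0.5,0,0,0,0],
    [-1,0,-0.6,0,0,0,0],
    [-2.2,0,-0.6,0,0,0,0],
    [-2.8,0,-0.6,0,0,0,0],
    [-2.8,0,-0.5,0,0,0,0],
    [-2.8,0,-0.4,0,0,0,0],
    [-2.8,0,-0.3,0,0,0,0],
    [-2.8,0,-0.25,0,0,0,0],
    [-2.8,0,-0.2,0,0,0,0],
  ],
)

```text
time_s: 14.55
eef_pos: [521.2, 70.4, 62.9]
eef_rot: [-3.141, 0.076, 0.0]
force: [0.2, 0.0, 0.7]
finger_gap: -0.0
```

play_rows(
  commands=[
    [-0.4,0,0,0,0,0,0],
    [-0.8,0,0,0,0,0,0],
    [-0.8,0,0.05,0,0,0,0],
    [-0.8,0,0.1,0,0,0,0],
    [-0.8,0,0.14,0,0,0,0],
    [-0.8,0,0.17,0,0,0,0],
    [-0.8,0,0.19,0,0,0,0],
    [-0.8,0,0.19,0,0,0,0],
  ],
)

```text
time_s: 15.35
eef_pos: [513.0, 70.8, 61.1]
eef_rot: [-3.141, 0.076, -0.0]
force: [0.5, -0.8, 0.1]
finger_gap: -0.4
```

play_rows(
  commands=[
    [0,0,0.02,0,0,0,0],
    [0,0,0.02,0,0,0,0],
  ],
)

```text
time_s: 15.55
eef_pos: [513.0, 70.8, 61.1]
eef_rot: [3.141, -0.076, 0.0]
force: [-0.9, -0.5, 2.2]
finger_gap: -0.1
```

play_rows(
  commands=[
    [0,0,0.02,0,0,0,0],
    [0,0,0.04,0,0,0,0],
    [0,0,0.04,0,0,0,0],
  ],
)

```text
time_s: 15.85
eef_pos: [513.1, 70.8, 61.1]
eef_rot: [3.141, -0.076, -0.0]
force: [-1.9, 0.2, 4.9]
finger_gap: 0.2
```

play_rows(
  commands=[
    [0,0,0.01,0,0,0,0],
    [0,0,0.01,0,0,0,0],
  ],
)

```text
time_s: 16.05
eef_pos: [513.1, 70.8, 61.1]
eef_rot: [3.141, -0.076, -0.0]
force: [-1.7, -0.0, 5.8]
finger_gap: 0.1
```

play_rows(
  commands=[
    [0,0,0.015,0,0,0,0],
    [0.05,0,0.025,0,0,0,0],
    [0.1,0,0.025,0,0,0,0],
    [0.2,0,0.025,0,0,0,0],
  ],
)

```text
time_s: 16.45
eef_pos: [513.9, 70.8, 61.1]
eef_rot: [3.141, -0.076, -0.006]
force: [-8.8, 0.1, 10.9]
finger_gap: -0.4
```

play_rows(
  commands=[
    [0,0,-0.03,0,0,0,0],
    [0.05,0,-0.03,0,0,0,0],
  ],
)

```text
time_s: 16.65
eef_pos: [514.4, 70.8, 61.1]
eef_rot: [3.141, -0.076, -0.005]
force: [-7.0, 0.8, 9.2]
finger_gap: -0.1
```

play_rows(
  commands=[
    [0.1,0,-0.01,0,0,0,0],
    [0.2,0,-0.015,0,0,0,0],
    [0.3,0,-0.02,0,0,0,0],
  ],
)

```text
time_s: 16.95
eef_pos: [517.8, 70.7, 61.2]
eef_rot: [-3.141, 0.076, 0.004]
force: [-4.6, 1.0, 7.3]
finger_gap: -0.1
```

play_rows(
  commands=[
    [0.12,0,0,0,0,0,0],
    [0.24,0,-0.002,0,0,0,0],
    [0.36,0,-0.004,0,0,0,0],
  ],
)

```text
time_s: 17.25
eef_pos: [521.4, 70.5, 61.2]
eef_rot: [-3.141, 0.076, 0.004]
force: [-5.5, -0.2, 7.9]
finger_gap: -0.2
```

```bash
cat >> h.py <<'E'
ux=np.array([.9988,-.0488,0]); uy=np.array([.0488,.9988,0]); C0=np.array([528.5,70,61])
def front(c,offs=(-30,30,-124),lo=20,hi=150):
    hsv=cv2.cvtColor(c['image'],cv2.COLOR_RGB2HSV); out=[]
    for o in offs:
        ss=np.arange(lo,hi,.5); sat=[]
        for s in ss:
            q=c['R']@(C0+ux*s+uy*o)+c['t']; u,v=c['cx']+c['fx']*q[0]/q[2],c['cy']+c['fy']*q[1]/q[2]
            sat.append(hsv[int(round(v)),int(round(u)),1] if 0<=v<400 and 0<=u<640 else 255)
        sat=np.array(sat); k=np.where(sat<50)[0]; out.append(ss[k[-1]]-45 if len(k) else None)
    return out
E
python3 - <<'E'
from h import *
for f in ('w0','w3','w4','w5'): print(f,front(dict(np.load(f'pics/{f}.npz')),hi=70))
c=snap('wrist','w6.png'); print(front(c,hi=90))
E
```

```text
w0 [np.float64(1.0), np.float64(1.5), np.float64(-1.0)]
w3 [np.float64(1.0), np.float64(2.0), np.float64(-1.5)]
w4 [np.float64(4.5), np.float64(5.5), np.float64(0.0)]
w5 [np.float64(6.0), np.float64(7.0), np.float64(1.0)]
[np.float64(8.0), np.float64(8.5), np.float64(-0.5)]
```

The tile has moved only about 7 mm in total because the fingertips mostly slip, so flat pressing is marginal. I will tilt the tool 25° so the rear corner of the closed fingertips hooks the tile's rear top edge, in the roughly 12 mm gap that has opened. That needs much less downward force.

play_rows(
  commands=[
    [0,0,-0.3,0,0,0,0],
    [0,0,-1.3,0,4,0,0],
    [-0.7,0,-1.7,0,11,0,0],
    [-1.6,0,-1.7,0,18,0,0],
    [-2.4,0,-1.7,0,25,0,0],
    [-2.6,0,-1.7,0,25,0,0],
    [-2.6,0,-1.7,0,25,0,0],
  ],
)

```text
time_s: 18.0
eef_pos: [495.8, 71.7, 77.7]
eef_rot: [3.056, -0.074, 0.676]
force: [0.6, -0.4, -0.1]
finger_gap: -0.0
```

```bash
python3 - <<'E'
from h import *
np.set_printoptions(precision=3,suppress=True)
s=robot.observe(); print(s['eef_pos'],s['eef_rot'],s['force']); print(Ro.from_rotvec(s['eef_rot']).as_matrix())
c=snap('wrist','w7.png'); print(front(c,hi=90))
E
```

```text
[495.809  71.703  77.701] [ 3.056 -0.074  0.676] [ 0.59  -0.414 -0.103]
[[ 0.906 -0.048  0.421]
 [-0.044 -0.999 -0.02 ]
 [ 0.422 -0.    -0.907]]
[np.float64(6.5), np.float64(8.0), np.float64(-2.0)]
```

View pics/w7.png

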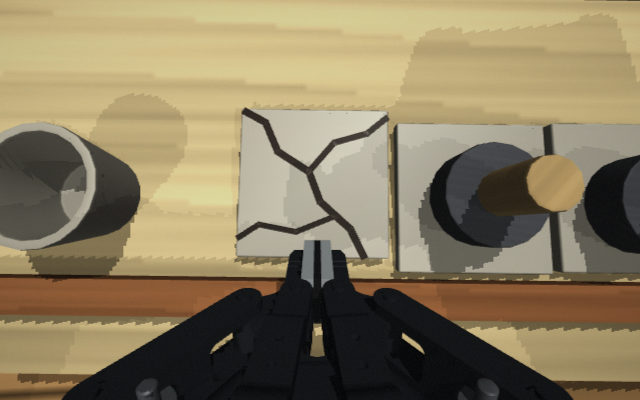

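The tile shows clear of the fingers, with corners at (241,109), (388,111), (387,259) and (236,257). Its rear is a visible gap ahead of the batten at v≈277, and the neighbour's front corners are at (397,125) and (545,125).

```bash
python3 - <<'E'
from h import *
np.set_printoptions(precision=1,suppress=True)
c=dict(np.load('pics/w7.npz'))
P=np.array([w(c,u,v,61) for u,v in [(241,109),(388,111),(387,259),(236,257)]])
A=np.stack([(P-C0)@ux,(P-C0)@uy],1); print(A,A.mean(0))
for p in [(397,125),(545,125),(400,271)]: q=w(c,*p,61); print('bare',(q-C0)@ux,(q-C0)@uy)
for p in [(200,277),(450,281)]: q=w(c,*p,66); print('batten top front',(q-C0)@ux,w(c,p[0],p[1]+10))
E
```

```text
[[ 52.7  47.3]
 [ 51.6 -43.1]
 [-37.9 -40.3]
 [-36.9  47.6]] [7.4 2.9]
bare 42.67665017940604 -48.382388098800746
bare 42.81693560879935 -138.89144311850657
bare -44.70795876064717 -47.70671399218033
batten top front -47.50496166036294 [478.8 138.5  66. ]
batten top front -49.48311496982246 [470.   -1.3  65.9]
```

play_rows(
  commands=[
    [-0.13,-0.1,0.27,0,0,0,0],
    [-0.25,-0.2,0.54,0,0,0,0],
    [-0.34,-0.2,0.73,0,0,0,0],
    [-0.38,-0.2,0.82,0,0,0,0],
    [-0.41,-0.2,0.88,0,0,0,0],
    [-0.44,-0.2,0.94,0,0,0,0],
    [-0.46,-0.2,0.99,0,0,0,0],
    [-0.48,-0.2,1.04,0,0,0,0],
    [-0.48,-0.2,1.04,0,0,0,0],
  ],
)

```text
time_s: 18.95
eef_pos: [496.2, 73.6, 66.2]
eef_rot: [3.056, -0.074, 0.678]
force: [-0.2, -0.1, 0.8]
finger_gap: 0.1
```

play_rows(
  commands=[
    [-0.02,0,0.045,0,0,0,0],
    [-0.04,0,0.09,0,0,0,0],
  ],
)

```text
time_s: 19.15
eef_pos: [496.3, 73.6, 65.3]
eef_rot: [3.056, -0.074, 0.678]
force: [-0.1, 0.7, -1.0]
finger_gap: 0.3
```

play_rows(
  commands=[
    [-0.02,0,0.045,0,0,0,0],
    [-0.04,0,0.09,0,0,0,0],
  ],
)

```text
time_s: 19.35
eef_pos: [496.3, 73.6, 64.2]
eef_rot: [3.056, -0.074, 0.678]
force: [0.1, 0.8, 0.3]
finger_gap: -0.3
```

play_rows(
  commands=[
    [-0.02,0,0.036,0,0,0,0],
    [-0.03,0,0.072,0,0,0,0],
  ],
)

```text
time_s: 19.55
eef_pos: [496.3, 73.7, 63.4]
eef_rot: [3.056, -0.074, 0.677]
force: [-0.4, 0.3, 0.4]
finger_gap: 0.1
```

play_rows(
  commands=[
    [-0.01,0,0.027,0,0,0,0],
    [-0.02,0,0.045,0,0,0,0],
  ],
)

```text
time_s: 19.75
eef_pos: [496.3, 73.6, 62.9]
eef_rot: [3.056, -0.074, 0.677]
force: [-0.3, 0.6, -0.4]
finger_gap: -0.4
```

play_rows(
  commands=[
    [-0.02,0,0.045,0,0,0,0],
    [-0.03,0,0.07,0,0,0,0],
  ],
)

```text
time_s: 19.95
eef_pos: [496.5, 73.6, 62.4]
eef_rot: [3.056, -0.074, 0.678]
force: [-1.2, -1.1, 1.6]
finger_gap: 0.0
```

play_rows(
  commands=[
    [-0.02,0,0.036,0,0,0,0],
    [-0.03,0,0.063,0,0,0,0],
  ],
)

```text
time_s: 20.15
eef_pos: [496.6, 73.6, 62.1]
eef_rot: [3.056, -0.074, 0.678]
force: [-4.0, -0.9, 6.7]
finger_gap: -0.0
```

play_rows(
  commands=[
    [0.05,0,0.01,0,0,0,0],
    [0.12,0,0.035,0,0,0,0],
    [0.2,0,0.07,0,0,0,0],
  ],
)

```text
time_s: 20.45
eef_pos: [498.5, 73.6, 62.2]
eef_rot: [3.056, -0.074, 0.677]
force: [-4.3, 0.5, 4.3]
finger_gap: 0.2
```

play_rows(
  commands=[
    [0.14,0,0.06,0,0,0,0],
    [0.28,0,0.12,0,0,0,0],
    [0.42,0,0.185,0,0,0,0],
    [0.55,0,0.245,0,0,0,0],
  ],
)

```text
time_s: 20.85
eef_pos: [504.6, 73.3, 62.1]
eef_rot: [3.056, -0.074, 0.678]
force: [-3.4, 0.3, 5.7]
finger_gap: 0.1
```

```bash
python3 - <<'E'
from h import *
c=snap('wrist','w8.png'); print(front(c,hi=100))
E
```

```text
[np.float64(15.0), np.float64(16.0), np.float64(-2.5)]
```

The hook works: the tile moved the full 8 mm with the tool. Continue.

play_rows(
  commands=[
    [0.18,0,0.08,0,0,0,0],
    [0.36,0,0.16,0,0,0,0],
    [0.54,0,0.24,0,0,0,0],
    [0.72,0,0.325,0,0,0,0],
    [0.9,0,0.41,0,0,0,0],
  ],
)

```text
time_s: 21.4
eef_pos: [514.4, 72.8, 62.1]
eef_rot: [3.056, -0.074, 0.677]
force: [-3.9, -0.0, 4.8]
finger_gap: -0.2
```

play_rows(
  commands=[
    [0.18,0,0.08,0,0,0,0],
    [0.36,0,0.16,0,0,0,0],
    [0.54,0,0.24,0,0,0,0],
    [0.72,0,0.325,0,0,0,0],
    [0.9,0,0.41,0,0,0,0],
  ],
)

```text
time_s: 21.9
eef_pos: [524.3, 72.3, 62.2]
eef_rot: [3.056, -0.074, 0.677]
force: [-3.9, -0.3, 5.1]
finger_gap: -0.1
```

```bash
python3 - <<'E'
from h import *
c=snap('wrist','w9.png'); print(front(c,hi=110))
E
```

```text
[np.float64(36.0), np.float64(36.5), np.float64(-2.5)]
```

Now there's a gap of about 38 mm behind the tile. I'll go upright and push its rear face horizontally, with hardly any vertical load.

play_rows(
  commands=[
    [0.15,0,-0.35,0,0,0,0],
    [-0.03,0,-1.12,0,0,0,0],
    [-0.85,0,-1.6,0,-6,0,0],
    [-1.67,0,-2.1,0,-12,0,0],
    [-1.67,0,-2.1,0,-19,0,0],
    [-1.67,0,-2.1,0,-25,0,0],
    [-1.67,0,-2.1,0,-25,0,0],
  ],
)

```text
time_s: 22.65
eef_pos: [502.4, 73.2, 74.9]
eef_rot: [3.141, -0.077, 0.002]
force: [0.2, 0.3, -0.2]
finger_gap: -0.2
```

```bash
python3 - <<'E'
from h import *
np.set_printoptions(precision=2,suppress=True)
s=robot.observe(); print(s['eef_pos'],s['eef_rot'],s['force']); p=s['eef_pos']-C0; print(p@ux,p@uy)
c=snap('wrist','w10.png'); print(front(c,hi=120))
hsv=cv2.cvtColor(c['image'],cv2.COLOR_RGB2HSV)
for o in (-30,-20,25,35):
    r=[]
    for t in np.arange(-48,5,1.):
        q=c['R']@(C0+ux*t+uy*o)+c['t']; u,v=c['cx']+c['fx']*q[0]/q[2],c['cy']+c['fy']*q[1]/q[2]
        r.append(hsv[int(round(v)),int(round(u)),1] if v<400 else 0)
    print(o,np.array(r))
for t in (60,80,100,120,126):
    q=c['R']@(C0+ux*t+uy*60-[0,0,6])+c['t']; print(t,w(c,c['cx']+c['fx']*q[0]/q[2],c['cy']+c['fy']*q[1]/q[2]))
E
```

```text
[502.38  73.16  74.92] [ 3.14 -0.08  0.  ] [ 0.24  0.27 -0.23]
-26.24786109407118 1.8861919862471372
[np.float64(35.5), np.float64(36.5), np.float64(-1.0)]
-30 [154 159 151 152  94  91  92  92  90  89  87  89  89  85  78  77  80  80
  79  80  81  79  83  83  85  84  84  85  87  87  86  86  85  87  86  84
  85  88  97  59  34  32  30  32  30  32  33  34  31  33  32  32  34]
-20 [157 162 156 150 107  95  92  91  88  88  89  88  87  89  80  78  80  80
  81  80  81  81  82  84  84  85  85  85  88  88  87  87  86  86  84  84
  84  85  95  78  35  32  33  34  33  34  33  34  39  67  64  68  68]
25 [164 166 159 159 162  96  97  97  99  96  96  96  97  97  80  77  78  79
  80  81  81  80  80  82  83  86  87  88  89  87  87  87  88  86  86  86
  87  86  87  94  59  33  33  32  33  33  33  32  30  33  32  32  30]
35 [151 158 158 159 107  96  92  92  92  90  89  87  87  87  87  88  78  78
  80  81  80  80  80  81  84  84  86  88  89  87  87  87  86  86  87  89
  86  87  87  98  74  32  32  32  33  32  31  32  32  32  32  30  30]
60 [591.43 127.47  53.67]
80 [611.23 125.83  55.55]
100 [614.25 105.73 111.66]
120 [630.74 107.84 103.45]
126 [697.27 152.69 -31.77]
```

The tile's rear edge is straight at s≈−8.5, and the finger front is about 6 mm behind it. Descend.

play_rows(
  commands=[
    [0,0,0.4,0,0,0,0],
    [0,0,0.8,0,0,0,0],
    [0,0,1.1,0,0,0,0],
    [0,0,1.35,0,0,0,0],
    [0,0,1.55,0,0,0,0],
    [0,0,1.7,0,0,0,0],
    [0,0,1.8,0,0,0,0],
    [0,0,1.8,0,0,0,0],
  ],
)

```text
time_s: 23.5
eef_pos: [500.2, 73.4, 55.9]
eef_rot: [-3.141, 0.076, 0.0]
force: [-0.1, -0.4, -0.7]
finger_gap: 0.2
```

play_rows(
  commands=[
    [0.08,0,0,0,0,0,0],
    [0.16,0,0,0,0,0,0],
    [0.24,0,0,0,0,0,0],
    [0.32,0,0,0,0,0,0],
    [0.4,0,0,0,0,0,0],
    [0.48,0,0,0,0,0,0],
    [0.56,0,0,0,0,0,0],
    [0.64,0,0,0,0,0,0],
    [0.72,0,0,0,0,0,0],
    [0.8,0,0,0,0,0,0],
  ],
)

```text
time_s: 24.5
eef_pos: [508.3, 73.0, 56.0]
eef_rot: [-3.141, 0.076, 0.0]
force: [-0.6, 0.7, -0.6]
finger_gap: -0.1
```

play_rows(
  commands=[
    [0.1,0,0,0,0,0,0],
    [0.25,0,0,0,0,0,0],
    [0.45,0,0,0,0,0,0],
    [0.65,0,0,0,0,0,0],
    [0.9,0,0,0,0,0,0],
    [1.15,0,0,0,0,0,0],
    [1.4,0,0,0,0,0,0],
    [1.65,0,0,0,0,0,0],
  ],
)

```text
time_s: 25.3
eef_pos: [524.9, 72.2, 55.9]
eef_rot: [-3.141, 0.076, 0.0]
force: [-1.5, 0.2, -0.2]
finger_gap: -0.1
```

```bash
python3 - <<'E'
from h import *
c=snap('wrist','w11.png'); print(front(c,hi=140))
E
```

```text
[np.float64(50.5), np.float64(51.0), np.float64(0.0)]
```

Pushing with only about 1.5 N and the tile is staying straight. Continue.

play_rows(
  commands=[
    [0.25,0,0,0,0,0,0],
    [0.5,0,0,0,0,0,0],
    [0.75,0,0,0,0,0,0],
    [1,0,0,0,0,0,0],
    [1.25,0,0,0,0,0,0],
    [1.5,0,0,0,0,0,0],
    [1.75,0,0,0,0,0,0],
    [2,0,0,0,0,0,0],
    [2.25,0,0,0,0,0,0],
    [2.5,0,0,0,0,0,0],
  ],
)

```text
time_s: 26.35
eef_pos: [549.8, 71.0, 56.0]
eef_rot: [-3.141, 0.076, 0.0]
force: [-0.8, -0.6, 0.3]
finger_gap: 0.2
```

play_rows(
  commands=[
    [0.25,0,0,0,0,0,0],
    [0.5,0,0,0,0,0,0],
    [0.75,0,0,0,0,0,0],
    [1,0,-0.02,0,0,0,0],
    [1.25,0,-0.05,0,0,0,0],
    [1.5,0,-0.08,0,0,0,0],
  ],
)

```text
time_s: 26.95
eef_pos: [564.8, 70.3, 56.8]
eef_rot: [3.141, -0.076, -0.0]
force: [0.5, 0.6, -0.5]
finger_gap: -0.2
```

```bash
python3 - <<'E'
from h import *
c=snap('wrist','w12.png'); print(front(c,lo=0,hi=185))
im=c['image'][:,:,::-1]
t=snap('top','t12.png')
cv2.imwrite('pics/c12.png',np.vstack([cv2.resize(im[60:400],(640,340)),cv2.resize(t['image'][150:280,180:500,::-1],(640,260))]))
E
```

```text
[np.float64(105.5), np.float64(105.5), np.float64(106.0)]
```

play_rows(
  commands=[
    [0.25,0,-0.03,0,0,0,0],
    [0.5,0,-0.06,0,0,0,0],
    [0.75,0,-0.09,0,0,0,0],
    [1,0,-0.12,0,0,0,0],
    [1.25,0,-0.15,0,0,0,0],
    [1.5,0,-0.18,0,0,0,0],
    [1.75,0,-0.21,0,0,0,0],
    [2,0,-0.24,0,0,0,0],
  ],
)

```text
time_s: 27.85
eef_pos: [584.8, 69.3, 59.2]
eef_rot: [-3.141, 0.076, 0.0]
force: [-1.4, -0.3, 0.3]
finger_gap: -0.2
```

```bash
cat >> h.py <<'E'
def prof(c,o,ss,z=62):
    r=[]
    for s in ss:
        q=c['R']@(C0+ux*s+uy*o+[0,0,z-61])+c['t']; u,v=c['cx']+c['fx']*q[0]/q[2],c['cy']+c['fy']*q[1]/q[2]
        if not(2<=u<637 and 2<=v<397): r.append((s,np.nan,0,0)); continue
        P=w(c,u,v,k=1); r.append((s,(P-C0)@ux,P[2],cv2.cvtColor(c['image'],cv2.COLOR_RGB2HSV)[int(v),int(u),1]))
    return np.array(r)
E
python3 - <<'E'
from h import *
np.set_printoptions(precision=1,suppress=True)
c=snap('top','t13.png')
for o in (-25,30): print(prof(c,o,range(30,185,8)))
E
```

```text
[[  30.    -7.7  408.4   90. ]
 [  38.    -2.6  404.9   93. ]
 [  46.     2.2  404.3  109. ]
 [  54.     7.3  401.4  126. ]
 [  62.    12.2  400.9  133. ]
 [  70.    17.5  397.4  130. ]
 [  78.    22.4  396.2  130. ]
 [  86.    27.6  394.3  129. ]
 [  94.    32.7  392.8  134. ]
 [ 102.    37.9  390.8  132. ]
 [ 110.    43.   389.7  134. ]
 [ 118.    48.4  387.   134. ]
 [ 126.    53.9  384.3  133. ]
 [ 134.    59.   383.1  132. ]
 [ 142.    64.4  381.3  128. ]
 [ 150.    70.   378.5  133. ]
 [ 158.    75.3  377.3  137. ]
 [ 166.    81.2  374.1  131. ]
 [ 174.    88.2  367.1  132. ]
 [ 182.   245.7 -157.    45. ]]
[[  30.    31.    53.1   95. ]
 [  38.    19.5  218.8   17. ]
 [  46.    19.6  268.4   91. ]
 [  54.    15.7  340.8  119. ]
 [  62.    19.4  352.   126. ]
 [  70.    23.2  360.7  131. ]
 [  78.    27.4  366.4  135. ]
 [  86.    32.1  368.5  133. ]
 [  94.    36.4  372.8  134. ]
 [ 102.    41.1  374.3  132. ]
 [ 110.    45.7  376.4  131. ]
 [ 118.    50.5  377.2  129. ]
 [ 126.    55.5  376.8  134. ]
 [ 134.    60.4  377.2  131. ]
 [ 142.    65.8  375.7  134. ]
 [ 150.    71.1  374.4  138. ]
 [ 158.    76.7  372.   137. ]
 [ 166.    82.9  367.8  138. ]
 [ 174.   236.5 -160.1   82. ]
 [ 182.   246.2 -158.7   20. ]]
```

```bash
python3 - <<'E'
from h import *
np.set_printoptions(precision=1,suppress=True)
c=snap('wrist','w13.png')
for o in (-25,30): print(prof(c,o,range(54,185,6)))
E
```

```text
[[  54.    48.2   52.2   93. ]
 [  60.    55.1   53.1   89. ]
 [  66.    66.8   63.6   81. ]
 [  72.    73.1   64.4   73. ]
 [  78.    79.1   64.7   33. ]
 [  84.    85.3   65.5   34. ]
 [  90.    91.4   66.2   34. ]
 [  96.    97.4   66.9   34. ]
 [ 102.   103.5   67.8   34. ]
 [ 108.   109.3   68.2   36. ]
 [ 114.   115.1   69.    34. ]
 [ 120.   120.9   69.7   34. ]
 [ 126.   126.7   70.5   29. ]
 [ 132.   132.3   71.1   31. ]
 [ 138.   137.9   72.1   71. ]
 [ 144.   143.5   72.4   33. ]
 [ 150.   149.    72.9   33. ]
 [ 156.   154.4   73.8   34. ]
 [ 162.   201.6 -158.7   12. ]
 [ 168.   217.1 -159.1   20. ]
 [ 174.     nan    0.     0. ]
 [ 180.     nan    0.     0. ]]
[[  54.    47.9   51.8   90. ]
 [  60.    55.1   53.1   92. ]
 [  66.    66.6   63.2   33. ]
 [  72.    73.1   64.4   32. ]
 [  78.    79.2   64.9   33. ]
 [  84.    85.4   65.7   31. ]
 [  90.    91.6   66.7   34. ]
 [  96.    97.5   67.1   31. ]
 [ 102.   103.4   67.5   32. ]
 [ 108.   109.2   68.    35. ]
 [ 114.   115.2   69.2   34. ]
 [ 120.   120.9   69.6   34. ]
 [ 126.   126.7   70.6   35. ]
 [ 132.   132.3   71.3   61. ]
 [ 138.   137.9   71.8   59. ]
 [ 144.   143.5   72.4   32. ]
 [ 150.   149.    72.9   32. ]
 [ 156.   154.4   73.6   35. ]
 [ 162.   201.8 -159.7    8. ]
 [ 168.   217.2 -159.2   14. ]
 [ 174.     nan    0.     0. ]
 [ 180.     nan    0.     0. ]]
```

The tile lies on the ramp from s=66 to 156 (edge at s≈127), square and in contact. Push on over the edge.

play_rows(
  commands=[
    [0.25,0,-0.03,0,0,0,0],
    [0.5,0,-0.06,0,0,0,0],
    [0.75,0,-0.09,0,0,0,0],
    [1,0,-0.12,0,0,0,0],
    [1.25,0,-0.15,0,0,0,0],
    [1.5,0,-0.18,0,0,0,0],
    [1.75,0,-0.21,0,0,0,0],
    [2,0,-0.24,0,0,0,0],
    [2.25,0,-0.27,0,0,0,0],
    [2.5,0,-0.3,0,0,0,0],
  ],
)

```text
time_s: 28.95
eef_pos: [609.8, 68.1, 62.2]
eef_rot: [-3.141, 0.076, 0.0]
force: [-1.7, 0.2, 1.7]
finger_gap: 0.0
```

```bash
python3 - <<'E'
from h import *
np.set_printoptions(precision=1,suppress=True)
c=snap('wrist','w14.png')
for o in (-25,30): print(prof(c,o,range(60,215,9)))
E
```

```text
[[  60.    53.3   52.6   86. ]
 [  69.    64.    54.2   86. ]
 [  78.    73.8   54.8   81. ]
 [  87.    83.9   56.1   82. ]
 [  96.    98.5   67.5   78. ]
 [ 105.   107.4   68.    29. ]
 [ 114.   116.3   68.8   32. ]
 [ 123.   125.3   70.6   34. ]
 [ 132.   134.    71.8   33. ]
 [ 141.   142.6   73.1   33. ]
 [ 150.   150.9   73.3   33. ]
 [ 159.   159.2   74.3   31. ]
 [ 168.   167.4   74.8   30. ]
 [ 177.   175.5   76.1   33. ]
 [ 186.   224.  -159.8    5. ]
 [ 195.   246.9 -159.6    9. ]
 [ 204.     nan    0.     0. ]
 [ 213.     nan    0.     0. ]]
[[  60.    53.4   52.7   96. ]
 [  69.    63.9   54.2   85. ]
 [  78.    73.7   54.6   81. ]
 [  87.    84.2   56.6   87. ]
 [  96.    98.2   66.8   30. ]
 [ 105.   107.5   68.4   60. ]
 [ 114.   116.4   69.3   33. ]
 [ 123.   125.1   69.9   29. ]
 [ 132.   133.9   71.    33. ]
 [ 141.   142.5   72.5   32. ]
 [ 150.   150.9   73.2   33. ]
 [ 159.   159.2   74.5   68. ]
 [ 168.   167.4   74.8   34. ]
 [ 177.   175.5   75.8   31. ]
 [ 186.   224.  -159.6   13. ]
 [ 195.   246.7 -158.6   11. ]
 [ 204.     nan    0.     0. ]
 [ 213.     nan    0.     0. ]]
```

Centre is 9 mm past the edge, not yet tipped. Keep pushing.

play_rows(
  commands=[
    [0.3,0,-0.03,0,0,0,0],
    [0.6,0,-0.06,0,0,0,0],
    [0.9,0,-0.09,0,0,0,0],
    [1.2,0,-0.13,0,0,0,0],
    [1.5,0,-0.16,0,0,0,0],
    [1.8,0,-0.2,0,0,0,0],
    [2.1,0,-0.23,0,0,0,0],
    [2.4,0,-0.27,0,0,0,0],
  ],
)

```text
time_s: 29.8
eef_pos: [634.1, 66.9, 64.9]
eef_rot: [3.141, -0.076, 0.001]
force: [-0.5, -0.2, 0.6]
finger_gap: -0.4
```

```bash
python3 - <<'E'
from h import *
np.set_printoptions(precision=1,suppress=True)
c=snap('wrist','w15.png')
for o in (-25,30): print(prof(c,o,range(84,235,9)))
E
```

```text
[[  84.    79.7   55.8   54. ]
 [  93.    90.1   57.4   62. ]
 [ 102.    99.8   58.2   63. ]
 [ 111.   109.5   59.1   50. ]
 [ 120.   119.4   60.7   52. ]
 [ 129.   127.7   58.6   91. ]
 [ 138.   130.2   38.4   93. ]
 [ 147.    88.1 -158.8    6. ]
 [ 156.   110.8 -158.9    6. ]
 [ 165.   133.4 -159.1   11. ]
 [ 174.   156.  -159.7   21. ]
 [ 183.   178.8 -159.2   15. ]
 [ 192.   201.4 -159.1   13. ]
 [ 201.   224.1 -159.4   12. ]
 [ 210.   246.8 -159.3    4. ]
 [ 219.   269.5 -159.1   13. ]
 [ 228.     nan    0.     0. ]]
[[  84.    79.8   56.    90. ]
 [  93.    89.9   57.2   59. ]
 [ 102.   100.    58.5   56. ]
 [ 111.   109.4   58.9   71. ]
 [ 120.   119.2   60.1   58. ]
 [ 129.   128.2   59.9   90. ]
 [ 138.   130.2   38.4   92. ]
 [ 147.    88.2 -158.6   12. ]
 [ 156.   110.8 -158.5   18. ]
 [ 165.   133.4 -158.8   12. ]
 [ 174.   156.1 -158.9   17. ]
 [ 183.   178.8 -159.2   17. ]
 [ 192.   201.5 -159.3    6. ]
 [ 201.   224.2 -159.6   10. ]
 [ 210.   246.7 -158.6    9. ]
 [ 219.   267.4 -149.8   36. ]
 [ 228.     nan    0.     0. ]]
```

The tile has gone over the edge. Lift clear and check with a final picture.

play_rows(
  commands=[
    [0,0,-1,0,0,0,0],
    [0,0,-4,0,0,0,0],
    [0,0,-8,0,0,0,0],
    [0,0,-12,0,0,0,0],
    [-1,1,-16,0,0,0,0],
    [-2,2,-20,0,0,0,0],
    [-2,4,-24,0,0,0,0],
    [-2,6,-27,0,0,0,0],
    [-2,6,-28,0,0,0,0],
    [-2,6,-28,0,0,0,0],
  ],
)

```text
time_s: 30.85
eef_pos: [611.3, 8.0, 347.6]
eef_rot: [-3.14, 0.077, -0.007]
force: [-0.1, 0.9, -0.1]
finger_gap: -0.2
```

```bash
python3 - <<'E'
from h import *
np.set_printoptions(precision=1,suppress=True)
s=robot.observe(); print(s['time_s'],s['eef_pos'],s['force'])
a=snap('wrist','w16.png'); b=snap('side','s16.png')
cv2.imwrite('pics/fin.png',np.hstack([cv2.resize(a['image'][:,:,::-1],(480,300)),cv2.resize(b['image'][80:320,120:480,::-1],(320,213)).copy()] if 0 else [np.vstack([a['image'][:,:,::-1][:340],cv2.resize(b['image'][90:310,120:480,::-1],(640,391))[:260]])]))
E
```

```text
30.85 [611.3   8.  347.6] [-0.1  0.9 -0.1]
```

View pics/fin.png

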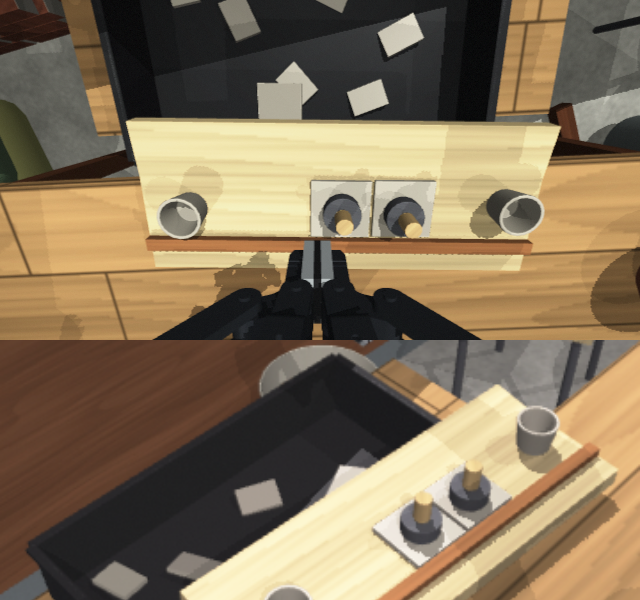

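The cracked tile lies on the tub floor at (280,100), partly under the board edge. Both weights stand on the good tiles, with knobs at (346,227) and (413,229), and the cups stand. Last numeric check, then hand in.

```bash
python3 - <<'E'
from h import *
np.set_printoptions(precision=1,suppress=True)
c=dict(np.load('pics/w16.npz'))
for n,p in dict(tile=(275,98),tile2=(295,110)).items(): print(n,w(c,*p))
print('knob',w(c,346,227,123),w(c,346,227,k=1),'knobB',w(c,413,229,123))
P=np.array([w(c,u,v,61) for u,v in [(311,181),(372,181),(371,237),(313,237)]]); print('bare',P.mean(0))
job.sign_off()
E
```

```text
tile [ 686.4   87.8 -141.6]
tile2 [ 661.9   49.5 -135.7]
knob [522.3 -25.7 123. ] [522.3 -25.7 123.1] knobB [ 515.1 -114.   123. ]
bare [522.4 -24.9  61. ]
the job is handed in; nothing more can be done
```

The job is handed in: the weight stands on the bare good tile and the cracked tile is in the reclaim tub. It took about 31 s of robot time; no verdict is reported.

- **Weight:** I gripped it by the knob and set it down slowly. In the last look its knob was within about 1 mm of the tile's middle, at the height of a weight standing upright on the tile.
- **Cracked tile:** Pressing flat fingertips on its top moved it only about 7 mm, because they mostly slipped. I then tilted the closed fingertips 25° to hook its rear edge and moved it about 28 mm. After that I pushed its rear face upright with under 2.5 N, up the raised front of the board and off the edge. It now rests about 20 mm above the tub floor, probably leaning on a scrap, and lies partly under the board's edge. I took no second reading to confirm it is at rest.
- **Force on the tile:** One flat press peaked at about 14 N (8.8 N sideways, 10.9 N down) before I backed off. That is above the 12 N you asked for and below the 15 N breaking limit. Force was read only at the end of each move, so a brief higher value could have gone unseen.
- **Everything else:** The bare tile and the other weight measured within about 3 mm of where they started. I checked the held tile and the cups only by eye, and they looked unmoved. The gripper is clear of everything.

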